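# Set out the goldsmith's doming row

### The arm

A 6-joint arm with a two-finger parallel gripper is mounted at the origin on the work surface. World frame = base frame: x ahead of the robot, y to its left, z up, the work surface at z = 0. Lengths are in m, angles in rad, forces in N, time in s.
With the tool pointing down it reaches from about 0.375 to 0.9 m from the base axis. Payload 3.1 kg.
Tool frame: the origin (TCP) lies where the fingers leave the gripper's body, on its centre line; the fingertips stand 73 mm ahead of it and the grasp point (between the pads) lies 54 mm ahead of it; z points along the fingers, y is the line along which they close (so a half turn about z gives the same grasp; the last joint's range is limited). The gripper opens to 85 mm and grips with 20 to 120 N. Pads are 22 mm wide; open, the fingers measure 114 mm over their backs; the gripper's body (76 mm by 85 mm) begins 54 mm behind the grasp point. The pads swing forward as they close: fully open they stand 13 mm farther back than shut.
Start: joints at [1.113, 0.527, 1.433, -0, 1.181, -0.178], TCP at [0.172, 0.601, 0.304] pointing down, gripper open.
Joint ranges: [-3.08, 3.08], [-0.75, 2.2], [0.22, 2.44], [-1.43, 4.57], [0, 2.65], [-2.85, 2.85]. Speed limits (rad/s): [2.79, 2.79, 3.14, 3.14, 3.14, 3.14].

### API

Orientations are given as a unit quaternion [x, y, z, w].
In Python, from station import manip gives the robot as it stands.
- The arm moves only by the shell command python3 -m crank 'ROWS' [FORCE]. ROWS is JSON, a list of rows, each an object with "dp": the shift along the tool's x, y, z normalised to -1 to 1, where 1 is 50 cm, a list of three; "delta_rot": the turn, a rotation vector about the tool's x, y, z normalised to -1 to 1, where 1 is 2 pi rad, a list of three; "fingers": the opening, from -1 (shut) to 1 (fully open). A call has 1 to 12 rows; each row shifts and turns the commanded pose from where the row before left it, along the tool's axes as they then stand; what a row does not reach is not made up. A row lasts 1/12 s, in which the tool goes at most 41.7 mm and 7.16 degrees, less where a joint would pass 70% of its speed; a pose out of reach is approached as far as the arm can. A call with a number of a shift or a turn outside -1 to 1 is refused whole. A call with a gripper value outside its range is refused whole. The fingers move at their own pace and stop on an object; FORCE is the grip in N (left out, the last holds). Time passes only in rows, so rows that do not move let the fingers close. It gives the time, the measured TCP pose, the force, the opening and the grip force at its end, in the units of the state.
- manip.sense(): the state, without advancing time (a new reading comes with each control period).
- manip.snapshot(name): name is "side" or "top" or "wrist"; returns (picture, depth): 420x560x3 uint8, red, green, blue; 420x560 float32, m along the optical axis (not along the pixel's ray), 0 where there is no reading.
- manip.camera_model(name): a dict with "fx", "fy", "cx", "cy" (pixels), "origin" and "attitude" of the camera in the world. Camera axes: x right, y up, looking along -z (the intrinsics and any distortion apply to the point x, -y, -z); pixel columns grow to the right and rows downward; lengths in m; the calibration is good to about 2 mm. The wrist camera is an equidistant fisheye: a pixel r from the principal point sees the ray r / f radians off the axis. A picture is of the moment at which its call begins: read the wrist's pose just before it. camera_model takes no time and is no camera call; for the wrist camera it gives the pose at the moment of the call.
- manip.sign_off(): hands the job in; it is judged then, once.
The state is a dict: "t": time; "q": joint angles; "qd": joint speeds; "tau": joint torques, N m; "tcp_pos": TCP position; "tool_rot": TCP orientation; "force": force on the tool from outside, world axes, zero at the start; "ft_torque": the same for the moment, N m; "finger_gap": opening from 0.0 (shut) to 1.0 (fully open); "gripper_force": force on a finger pad.
Only numpy, scipy, OpenCV 4.12 (cv2) and the standard library are available. Lean on these libraries where they do the work, as an engineer would, in place of code of your own. Each camera call takes 0.05 s, during which the arm holds its last target. There are 200 camera calls.

### The job

Set the goldsmith's bench out for doming: lay the square steel bench block on the middle of the round rubber pad, and set the brass doming cube, hollows up, on the middle of the bench block. Stand the amber jar upright midway between the pad and the little anvil, and put the white tin, lid up, on the other side of the anvil, in the same straight line and as far from the anvil as the jar is, so that pad, jar, anvil and tin make one evenly spaced row. Set everything down gently, let go of it, and leave the hammer, the dropper bottle and the brass collar where they are.

Things in the scene. Friction and masses are not known exactly. Their poses are not given: they have to be found in the camera images.
- block: loose square bench block of bare steel, 60 x 60 x 20 mm, 0.55 kg; origin at the centre of its underside, z up, x and y along its sides
- cube: loose brass doming block, a 40 mm cube with four round hollows of different size marked in its top face, 0.5 kg; origin at the centre of its underside, z up through the face with the hollows, x and y along its sides
- jar: loose round amber glass jar with a black cap, 44 mm in diameter, 70 mm tall, closed, 0.12 kg; origin at the centre of its underside, z up
- tin: loose closed round white tin, flat, 60 mm in diameter, 26 mm tall, with a plain lid, 0.09 kg; origin at the centre of its underside, z up
- pad: fixed round black rubber pad on the bench, 90 mm in diameter, 12 mm thick; origin at the centre of its underside, z up. The pad's and the anvil's y axes both lie along the straight line through pad and anvil (either may point either way along it); the pad-to-anvil distance is always 240 mm between centres
- anvil: fixed little steel anvil on a round light-wood stump 76 mm in diameter and 40 mm tall, 85 mm tall in all; two equal horns stick out, one to each side, 106 mm from tip to tip, square to the line between pad and anvil. Origin at the centre of the stump's underside, z up, x along the horns. The anvil may be left or right of the pad
- hammer: bystander: small hammer about 220 mm long lying on the bench beyond the work, origin under the middle of it, x along the handle; leave alone
- dropper: bystander: small amber dropper bottle with a black rubber teat, 28 mm in diameter, 87 mm tall, origin at the centre of its underside; leave alone
- collar: bystander: short brass tube standing on end, 52 mm in diameter, 35 mm tall, origin at the centre of its underside; leave alone
Mind the look-alikes: they are no part of the job. Of the things that look like the anvil, take the one that is farthest from the robot's base at the start. What is shaped like the block but red is not meant.

How it is judged:
By the outcome, as a careful person would: the job done as asked, in the order asked, and still so for the second after the job is handed in, with the robot touching nothing.
It also fails if it takes over 91 s, if anything falls off the work surface, if the arm or the gripper's body presses on something with over 40 N, if the wrist force passes 120 N, or if a joint passes its speed limit or range.

## Working session

There is one attempt and no reset: what is moved stays moved. The work goes in short steps, Python scripts to look and compute and a shell command to move; the robot and the scene stay as the last step left them, time stands still between calls to the robot, and variables do not carry over. Pictures are saved under pics/ and viewed, at most 14 in all, crops included, and the job is handed in when it is done.

```bash
mkdir -p pics; ls
cat > h.py <<'E'
import numpy as np, cv2
from station import manip
from scipy.spatial.transform import Rotation as R
def cam(n):
    m=manip.camera_model(n); a=np.array(m['attitude'],float)
    A=R.from_quat(a).as_matrix() if a.size==4 else a.reshape(3,3)
    return m,np.array(m['origin']),A
def snap(n,f):
    c=cam(n); p,d=manip.snapshot(n); cv2.imwrite('pics/'+f+'.png',p[:,:,::-1]); np.savez('pics/'+f+'.npz',p=p,d=d,o=c[1],A=c[2],k=[c[0][x] for x in('fx','fy','cx','cy')],fish=(n=='wrist'))
def cloud(f):
    z=np.load('pics/'+f+'.npz'); fx,fy,cx,cy=z['k'];d=z['d']
    v,u=np.mgrid[:d.shape[0],:d.shape[1]].astype(float)
    x=(u-cx)/fx;y=(v-cy)/fy
    if z['fish']:
        r=np.hypot(x,y)+1e-9; s=np.tan(np.minimum(r,1.5))/r; x=x*s;y=y*s
    P=np.stack([x*d,-y*d,-d],-1)@z['A'].T+z['o']; P[d==0]=np.nan
    return z['p'],P
E
python3 - <<'E'
from h import *
for n in('top','side'): snap(n,n+'0'); print(manip.camera_model(n))
print(manip.camera_model('wrist')); print(manip.sense())
E
```

```text
pics
{'fx': 425.4299058674523, 'fy': 425.4299058674523, 'cx': 284.4834262835125, 'cy': 203.71953792144558, 'origin': array([0.45812436, 0.06013557, 0.90895702]), 'attitude': array([ 0.02537785, -0.04386538, -0.70256245,  0.70981532])}
{'fx': 500.6701444326057, 'fy': 500.6701444326057, 'cx': 278.2329204290286, 'cy': 208.2833562213086, 'origin': array([ 0.35095629, -0.74587835,  0.98399672]), 'attitude': array([ 0.34347683, -0.03890649, -0.11434172,  0.9313624 ])}
{'fx': 325.19226210127806, 'fy': 325.19226210127806, 'cx': 275.96928136405, 'cy': 212.07973456447357, 'origin': array([0.09394429, 0.62397606, 0.37296371]), 'attitude': array([-0.12834109, -0.09582371,  0.59418933,  0.78821661])}
{'t': 0.1, 'q': array([ 1.11351634e+00,  5.28355950e-01,  1.43378369e+00,  2.13163380e-06,
        1.18144989e+00, -1.78471424e-01]), 'qd': array([ 0.00147595, -0.00201269, -0.00221825,  0.00071772,  0.00293849,
       -0.00053148]), 'tau': array([-6.50000275e-04, -4.43303454e+01, -1.78585750e+01, -2.43842469e-04,
        3.88192871e-03,  1.83024603e-06]), 'tcp_pos': array([0.1717278 , 0.60040509, 0.30303893]), 'tool_rot': array([ 1.38953531e-01,  9.90298399e-01, -9.48109455e-04, -3.12997378e-04]), 'force': array([-0.59422168, -0.39167497,  0.33282446]), 'ft_torque': array([ 0.01534898, -0.00350277, -0.00086798]), 'gripper_force': 0.0, 'finger_gap': 0.9988681140824247}
```

View pics/top0.png

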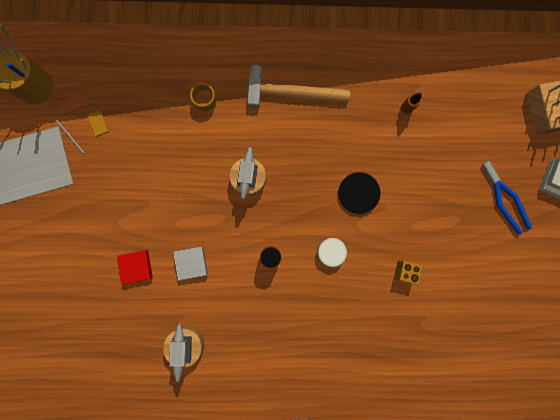

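View pics/side0.png

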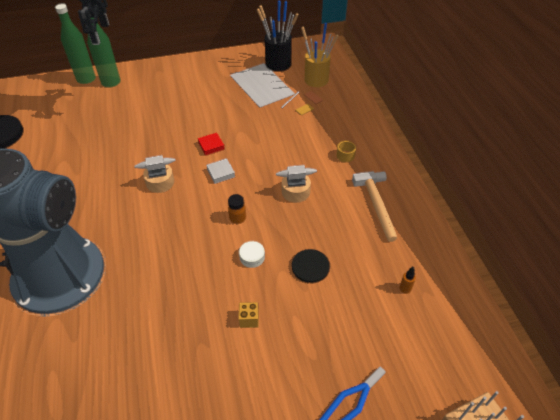

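Top view: the anvil candidates are (247,175) and (182,348). The base is at the bottom, near (298,418), so the far one at (247,175) is meant. Block candidates are steel (190,264), which I take, and red (135,268). The jar is at (270,258) with its black cap, not the dropper at (413,102). The tin is at (332,252), the pad at (360,193), the cube at (410,272) with hollows up, and the collar at (203,95).

```bash
cat > meas.py <<'E'
from h import *
im,P=cloud('top0')
def seg(u,v,h,zlo,zhi):
    s=P[v-h:v+h+1,u-h:u+h+1].reshape(-1,3); s=s[(s[:,2]>zlo)&(s[:,2]<zhi)]; return s
for n,u,v,h,a,b in [('block',190,264,24,.014,.027),('cube',410,272,18,.033,.047),('jar',270,258,16,.06,.08),('tin',332,252,22,.02,.033),('pad',360,193,28,.006,.018),('stump',247,175,28,.034,.045),('anvtop',247,175,36,.05,.1),('near',182,348,30,.034,.045),('dropper',410,103,22,.01,.1),('collar',203,96,20,.025,.045),('hammer',298,90,60,.008,.06)]:
    s=seg(u,v,h,a,b)
    c,r=cv2.minEnclosingCircle((s[:,:2]*1000).astype(np.float32)); mr=cv2.minAreaRect((s[:,:2]*1000).astype(np.float32))
    print(n,len(s),'z',np.median(s[:,2]).round(4),'circ',np.round(c),round(r),'rect',np.round(mr[0],1),np.round(mr[1]),round(mr[2],1))
i=cv2.imread('pics/top0.png')
c=np.hstack([cv2.resize(i[v-40:v+40,u-40:u+40],(260,260),interpolation=2) for u,v in((247,175),(190,264),(410,272))]);cv2.imwrite('pics/crop0.png',c)
E
python3 meas.py
```

```text
block 865 z 0.0201 circ [421. 232.] 41 rect [421.  232.1] [60. 61.] 11.6
cube 399 z 0.0396 circ [ 407. -220.] 27 rect [ 406.6 -220.9] [42. 40.] 77.7
jar 324 z 0.0699 circ [436.  66.] 20 rect [435.7  65. ] [39. 37.] 0.3
tin 651 z 0.0259 circ [446. -62.] 30 rect [445.8 -62. ] [58. 58.] 0.6
pad 1358 z 0.0115 circ [ 573. -123.] 45 rect [ 572.9 -123.2] [88. 89.] 0.2
stump 514 z 0.0396 circ [602. 115.] 38 rect [600.9 115.5] [75. 72.] 87.7
anvtop 586 z 0.0831 circ [602. 114.] 52 rect [601.7 115.2] [ 35. 104.] 82.7
near 551 z 0.0402 circ [256. 238.] 38 rect [257.7 237.1] [75. 72.] 72.0
dropper 249 z 0.0488 circ [ 764. -230.] 14 rect [ 762.5 -228.5] [26. 22.] 37.6
collar 195 z 0.0336 circ [775. 214.] 26 rect [773.6 214. ] [51. 50.] 43.8
hammer 1555 z 0.0234 circ [794.  11.] 113 rect [795.5   7.8] [219.  88.] 86.3
```

View pics/crop0.png

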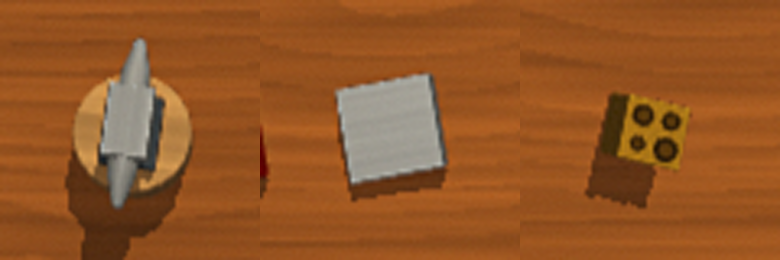

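Crops confirm the choice: the far anvil with horns along x, the grey steel block, and the cube with four hollows up. Pad (573,-123) to anvil (602,115) measures 240 mm, which matches the description.

```bash
cat > go.py <<'E'
# usage: go.py x y z ydeg  -> totals in move units (translate first in present axes, then turn)
import sys; from h import *
x,y,z,a=map(float,sys.argv[1:5]); s=manip.sense(); T=R.from_quat(s['tool_rot'])
d=np.array([x,y,z])-s['tcp_pos']; M=T.as_matrix()
c=np.degrees(np.arctan2(M[1,1],M[0,1])); k=(a-c+90)%180-90; a=np.radians(c+k)
yy=np.array([np.cos(a),np.sin(a),0]); zz=np.array([0,0,-1.]); G=np.stack([np.cross(yy,zz),yy,zz],1)
rv=(T.inv()*R.from_matrix(G)).as_rotvec()/(2*np.pi)
print('dp/0.5',np.round(M.T@d/.5,4),'rows>=',round(np.linalg.norm(d)/.0417,1),'rot',np.round(rv,4),'rows>=',round(np.linalg.norm(rv)/.0199,1))
print('tcp',np.round(s['tcp_pos'],4),'q6',round(s['q'][5],2),'t',round(s['t'],2),'F',np.round(s['force'],1),'gap',round(s['finger_gap'],3))
E
python3 go.py .421 .232 .15 101.6
```

```text
dp/0.5 [-0.6822 -0.5706  0.307 ] rows>= 11.3 rot [-0.0003 -0.0001 -0.0766] rows>= 3.8
tcp [0.1717 0.6004 0.303 ] q6 -0.18 t 0.1 F [-0.6 -0.4  0.3] gap 0.999
```

```bash
python3 -m crank '[{"dp":[-0.057,-0.0475,0.0256],"delta_rot":[0,0,0],"fingers":1},{"dp":[-0.057,-0.0475,0.0256],"delta_rot":[0,0,0],"fingers":1},{"dp":[-0.057,-0.0475,0.0256],"delta_rot":[0,0,0],"fingers":1},{"dp":[-0.057,-0.0475,0.0256],"delta_rot":[0,0,0],"fingers":1},{"dp":[-0.057,-0.0475,0.0256],"delta_rot":[0,0,0],"fingers":1},{"dp":[-0.057,-0.0475,0.0256],"delta_rot":[0,0,0],"fingers":1},{"dp":[-0.057,-0.0475,0.0256],"delta_rot":[0,0,0],"fingers":1},{"dp":[-0.057,-0.0475,0.0256],"delta_rot":[0,0,0],"fingers":1},{"dp":[-0.057,-0.0475,0.0256],"delta_rot":[0,0,0],"fingers":1},{"dp":[-0.057,-0.0475,0.0256],"delta_rot":[0,0,0],"fingers":1},{"dp":[-0.057,-0.0475,0.0256],"delta_rot":[0,0,0],"fingers":1},{"dp":[-0.057,-0.0475,0.0256],"delta_rot":[0,0,0],"fingers":1}]'
python3 -m crank '[{"dp":[0,0,0],"delta_rot":[0,0,-0.019],"fingers":1},{"dp":[0,0,0],"delta_rot":[0,0,-0.019],"fingers":1},{"dp":[0,0,0],"delta_rot":[0,0,-0.019],"fingers":1},{"dp":[0,0,0],"delta_rot":[0,0,-0.0196],"fingers":1},{"dp":[0,0,0],"delta_rot":[0,0,0],"fingers":1}]'
cat > near.py <<'E'
# near.py name zlo zhi x y r : wrist picture, rect of points in a height band near x,y
import sys; from h import *
f=sys.argv[1]; lo,hi,x,y,r=map(float,sys.argv[2:7]); snap('wrist',f); im,P=cloud(f)
s=P.reshape(-1,3); s=s[(s[:,2]>lo)&(s[:,2]<hi)&(np.hypot(s[:,0]-x,s[:,1]-y)<r)]
q=(s[:,:2]*1000).astype(np.float32); m=cv2.minAreaRect(q); c,rr=cv2.minEnclosingCircle(q)
print(len(s),'z',np.median(s[:,2]).round(4),'rect',np.round(m[0],1),np.round(m[1],1),round(m[2],1),'circ',np.round(c,1),round(rr,1))
E
python3 near.py w1 .014 .028 .421 .232 .06; python3 go.py .421 .232 .15 101.6
```

```text
t: 1.1
tcp_pos: [0.423, 0.2311, 0.1496]
tool_rot: [0.139, 0.99, -0.0, -0.0]
force: [0.1, 0.8, 0.2]
finger_gap: 1.001
gripper_force: 0.0
t: 1.52
tcp_pos: [0.4223, 0.2325, 0.15]
tool_rot: [-0.102, 0.995, -0.0, -0.0]
force: [-0.4, -0.2, 0.2]
finger_gap: 1.0
gripper_force: 0.0
7534 z 0.02 rect [422.6 231.6] [60.4 60. ] 10.9 circ [422.4 231.5] 41.6
dp/0.5 [ 0.0028 -0.0007  0.0002] rows>= 0.0 rot [-0.     -0.0001 -0.0004] rows>= 0.0
tcp [0.4223 0.2326 0.1501] q6 -1.5 t 1.57 F [-0.3 -0.1 -0.1] gap 0.997
```

View pics/w1.png

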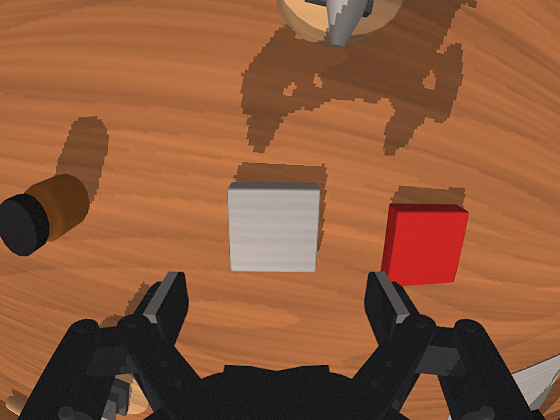

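The wrist view shows the steel block centred at (274,228) between the fingers, with the red block clear at (425,243).

```bash
python3 -m crank '[{"dp":[0,-0.001,0.05],"delta_rot":[0,0,0.001],"fingers":1},{"dp":[0,-0.001,0.05],"delta_rot":[0,0,0.001],"fingers":1},{"dp":[0,0,0.03],"delta_rot":[0,0,0],"fingers":1},{"dp":[0,0,0.012],"delta_rot":[0,0,0],"fingers":1},{"dp":[0,0,0.012],"delta_rot":[0,0,0],"fingers":1},{"dp":[0,0,0],"delta_rot":[0,0,0],"fingers":-1},{"dp":[0,0,0],"delta_rot":[0,0,0],"fingers":-1},{"dp":[0,0,0],"delta_rot":[0,0,0],"fingers":-1},{"dp":[0,0,0],"delta_rot":[0,0,0],"fingers":-1},{"dp":[0,0,0],"delta_rot":[0,0,0],"fingers":-1},{"dp":[0,0,0],"delta_rot":[0,0,0],"fingers":-1}]' 50; python3 near.py w2 .014 .028 .421 .232 .06
```

```text
t: 2.48
tcp_pos: [0.4227, 0.2318, 0.0742]
tool_rot: [-0.095, 0.995, 0.0, 0.001]
force: [0.3, -1.4, 6.9]
finger_gap: 0.685
gripper_force: 56.2
16049 z 0.02 rect [421.7 232.7] [61.6 86.4] 10.6 circ [419.9 232.4] 43.3
```

View pics/w2.png

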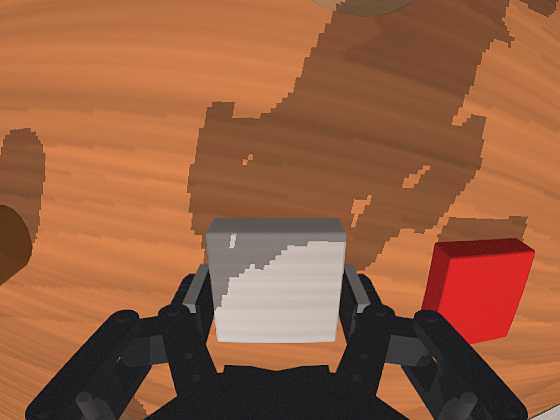

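The block is gripped squarely at (277,280). Lifting.

```bash
python3 -m crank '[{"dp":[0,0,-0.01],"delta_rot":[0,0,0],"fingers":-1},{"dp":[0,0,-0.03],"delta_rot":[0,0,0],"fingers":-1},{"dp":[0,0,-0.06],"delta_rot":[0,0,0],"fingers":-1},{"dp":[0,0,-0.07],"delta_rot":[0,0,0],"fingers":-1},{"dp":[0,0,-0.07],"delta_rot":[0,0,0],"fingers":-1},{"dp":[0,0,-0.03],"delta_rot":[0,0,0],"fingers":-1},{"dp":[0,0,0],"delta_rot":[0,0,0],"fingers":-1}]' 70; python3 near.py w3 .13 .19 .421 .232 .06; python3 go.py .573 -.1232 .21 83.1
```

```text
t: 3.12
tcp_pos: [0.4239, 0.2324, 0.2115]
tool_rot: [-0.095, 0.995, 0.001, 0.004]
force: [1.1, -0.4, -6.9]
finger_gap: 0.679
gripper_force: 78.9
20413 z 0.1571 rect [423.5 232.7] [ 61.5 116.8] 10.3 circ [412.9 230.8] 58.4
dp/0.5 [-1.607e-01 -7.543e-01 -6.000e-04] rows>= 9.2 rot [0.0002 0.0006 0.0494] rows>= 2.5
tcp [0.4229 0.232  0.2096] q6 -1.49 t 3.17 F [-0.1  0.5 -6.9] gap 0.68
```

```bash
python3 -m crank '[{"dp":[-0.0134,-0.0629,0],"delta_rot":[0,0,0],"fingers":-1},{"dp":[-0.0134,-0.0629,0],"delta_rot":[0,0,0],"fingers":-1},{"dp":[-0.0134,-0.0629,0],"delta_rot":[0,0,0],"fingers":-1},{"dp":[-0.0134,-0.0629,0],"delta_rot":[0,0,0],"fingers":-1},{"dp":[-0.0134,-0.0629,0],"delta_rot":[0,0,0],"fingers":-1},{"dp":[-0.0134,-0.0629,0],"delta_rot":[0,0,0],"fingers":-1},{"dp":[-0.0134,-0.0629,0],"delta_rot":[0,0,0],"fingers":-1},{"dp":[-0.0134,-0.0629,0],"delta_rot":[0,0,0],"fingers":-1},{"dp":[-0.0134,-0.0629,0],"delta_rot":[0,0,0],"fingers":-1},{"dp":[-0.0134,-0.0629,0],"delta_rot":[0,0,0],"fingers":-1},{"dp":[-0.0134,-0.0629,0],"delta_rot":[0,0,0],"fingers":-1},{"dp":[-0.0134,-0.0629,0],"delta_rot":[0,0,0],"fingers":-1}]'
python3 -m crank '[{"dp":[0,0,0],"delta_rot":[0,0,0.0165],"fingers":-1},{"dp":[0,0,0],"delta_rot":[0,0,0.0165],"fingers":-1},{"dp":[0,0,0],"delta_rot":[0,0,0.0165],"fingers":-1},{"dp":[0,0,0],"delta_rot":[0,0,0],"fingers":-1},{"dp":[0,0,0],"delta_rot":[0,0,0],"fingers":-1}]'
python3 near.py w4 .006 .018 .573 -.123 .052;python3 go.py .573 -.1232 .10 83.1
```

```text
t: 4.17
tcp_pos: [0.5714, -0.1246, 0.2049]
tool_rot: [-0.095, 0.996, 0.002, -0.003]
force: [-0.0, 0.1, -6.2]
finger_gap: 0.686
gripper_force: 78.9
t: 4.58
tcp_pos: [0.5714, -0.1232, 0.2057]
tool_rot: [0.059, 0.998, 0.001, -0.002]
force: [-1.5, -0.4, -5.6]
finger_gap: 0.677
gripper_force: 79.0
5145 z 0.0121 rect [ 556.2 -121.6] [88.4 52.1] 83.4 circ [ 574.7 -123.7] 44.7
dp/0.5 [-0.0034 -0.      0.2124] rows>= 2.5 rot [ 0.0002 -0.0006  0.0003] rows>= 0.0
tcp [ 0.5717 -0.1232  0.2062] q6 -1.86 t 4.63 F [-0.7  0.4 -5.6] gap 0.681
```

View pics/w4.png

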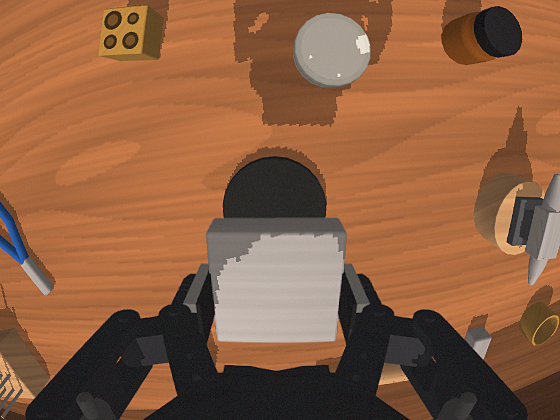

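The wrist view shows the block held over the pad, whose visible part spans (223–327, 157–218). Shifting about 2 mm, then lowering.

```bash
python3 -m crank '[{"dp":[-0.004,0,0.06],"delta_rot":[0,0,0],"fingers":-1},{"dp":[0,0,0.06],"delta_rot":[0,0,0],"fingers":-1},{"dp":[0,0,0.05],"delta_rot":[0,0,0],"fingers":-1},{"dp":[0,0,0.03],"delta_rot":[0,0,0],"fingers":-1},{"dp":[0,0,0.016],"delta_rot":[0,0,0],"fingers":-1},{"dp":[0,0,0.008],"delta_rot":[0,0,0],"fingers":-1},{"dp":[0,0,0],"delta_rot":[0,0,0],"fingers":-1},{"dp":[0,0,0],"delta_rot":[0,0,0],"fingers":-1}]'
python3 go.py .5735 -.1235 .0845 83.1
```

```text
t: 5.3
tcp_pos: [0.5754, -0.1241, 0.0969]
tool_rot: [0.06, 0.998, -0.0, 0.001]
force: [1.1, -0.4, -5.9]
finger_gap: 0.68
gripper_force: 78.9
dp/0.5 [0.0039 0.0007 0.0248] rows>= 0.3 rot [-0.0001  0.0002  0.    ] rows>= 0.0
tcp [ 0.5754 -0.1241  0.0969] q6 -1.85 t 5.3 F [ 1.1 -0.4 -5.9] gap 0.68
```

```bash
python3 -m crank '[{"dp":[0,0,0.008],"delta_rot":[0,0,0],"fingers":-1},{"dp":[0,0,0.006],"delta_rot":[0,0,0],"fingers":-1},{"dp":[0,0,0.002],"delta_rot":[0,0,0],"fingers":-1},{"dp":[0,0,0],"delta_rot":[0,0,0],"fingers":-1}]'
python3 go.py .5735 -.1235 .0845 83.1
python3 -m crank '[{"dp":[0,0,0],"delta_rot":[0,0,0],"fingers":-1}]'
python3 near.py w5 .006 .018 .573 -.123 .052
```

```text
t: 5.63
tcp_pos: [0.5747, -0.1239, 0.0885]
tool_rot: [0.06, 0.998, -0.0, 0.0]
force: [-0.4, -0.4, -5.5]
finger_gap: 0.683
gripper_force: 79.1
dp/0.5 [0.0024 0.0005 0.0079] rows>= 0.1 rot [-0.      0.     -0.0001] rows>= 0.0
tcp [ 0.5747 -0.1239  0.0885] q6 -1.85 t 5.63 F [-0.4 -0.4 -5.5] gap 0.683
t: 5.72
tcp_pos: [0.5747, -0.124, 0.0885]
tool_rot: [0.06, 0.998, -0.0, 0.0]
force: [-0.7, -0.1, -5.0]
finger_gap: 0.681
gripper_force: 79.1
4739 z 0.0119 rect [ 553.5 -120.9] [89.1 46.6] 83.1 circ [ 571.6 -123.1] 44.6
```

```bash
python3 -m crank '[{"dp":[0.0026,0.001,0.003],"delta_rot":[0,0,0],"fingers":-1},{"dp":[0,0,0.002],"delta_rot":[0,0,0],"fingers":-1},{"dp":[0,0,0.002],"delta_rot":[0,0,0],"fingers":-1},{"dp":[0,0,0.001],"delta_rot":[0,0,0],"fingers":-1},{"dp":[0,0,0],"delta_rot":[0,0,0],"fingers":-1},{"dp":[0,0,0],"delta_rot":[0,0,0],"fingers":-1}]'
```

```text
t: 6.27
tcp_pos: [0.5735, -0.1232, 0.0864]
tool_rot: [0.06, 0.998, -0.0, 0.0]
force: [-3.7, 0.7, 9.5]
finger_gap: 0.682
gripper_force: 80.8
```

It's in contact with the pad, so releasing and rising.

```bash
python3 -m crank '[{"dp":[0,0,0],"delta_rot":[0,0,0],"fingers":0.6},{"dp":[0,0,0],"delta_rot":[0,0,0],"fingers":0.9},{"dp":[0,0,0],"delta_rot":[0,0,0],"fingers":1},{"dp":[0,0,0],"delta_rot":[0,0,0],"fingers":1},{"dp":[0,0,-0.03],"delta_rot":[0,0,0],"fingers":1},{"dp":[0,0,-0.06],"delta_rot":[0,0,0],"fingers":1},{"dp":[0,0,-0.08],"delta_rot":[0,0,0],"fingers":1},{"dp":[0,0,-0.08],"delta_rot":[0,0,0],"fingers":1},{"dp":[0,0,0],"delta_rot":[0,0,0],"fingers":1},{"dp":[0,0,0],"delta_rot":[0,0,0],"fingers":1}]'
python3 near.py w6 .024 .042 .573 -.123 .055;python3 go.py .407 -.2205 .17 77.7
```

```text
t: 7.1
tcp_pos: [0.575, -0.1239, 0.2121]
tool_rot: [0.06, 0.998, -0.001, 0.003]
force: [-0.6, 0.3, -0.6]
finger_gap: 1.003
gripper_force: 0.0
5221 z 0.0321 rect [ 572.9 -122. ] [59.5 60. ] 83.1 circ [ 572.5 -121.8] 41.2
dp/0.5 [ 0.3077 -0.2331  0.0798] rows>= 4.7 rot [-0.0001  0.0003  0.0149] rows>= 0.7
tcp [ 0.5737 -0.1233  0.2101] q6 -1.85 t 7.15 F [ 0.4 -0.4  0.1] gap 1.002
```

View pics/w6.png

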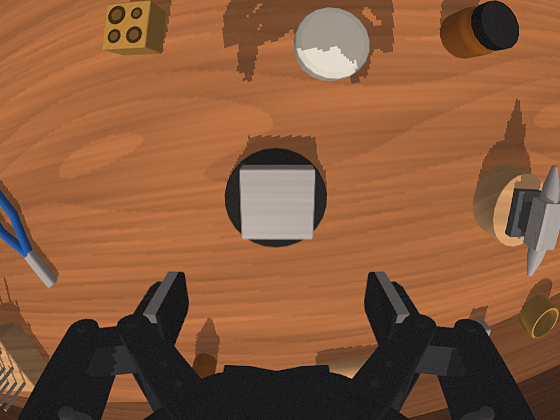

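The block sits centred on the pad at (277,203), and the pad is at (276,198). I'll check the offset numerically, then go for the cube.

```bash
cat > rel.py <<'E'
import sys; from h import *
im,P=cloud(sys.argv[1]); s=P.reshape(-1,3)
for a in sys.argv[2:]:
    lo,hi,x,y,r=map(float,a.split(',')); q=s[(s[:,2]>lo)&(s[:,2]<hi)&(np.hypot(s[:,0]-x,s[:,1]-y)<r)]
    q=(q[:,:2]*1000).astype(np.float32); c,rr=cv2.minEnclosingCircle(q); m=cv2.minAreaRect(q); print(a,len(q),'circ',np.round(c,1),round(rr,1),'rect',np.round(m[0],1),np.round(m[1],1),round(m[2],1))
E
python3 rel.py w6 .006,.018,.573,-.123,.055
python3 -m crank '[{"dp":[0.0513,-0.0388,0],"delta_rot":[0,0,0],"fingers":1},{"dp":[0.0513,-0.0388,0],"delta_rot":[0,0,0],"fingers":1},{"dp":[0.0513,-0.0388,0.01],"delta_rot":[0,0,0],"fingers":1},{"dp":[0.0513,-0.0388,0.02],"delta_rot":[0,0,0],"fingers":1},{"dp":[0.0513,-0.0388,0.03],"delta_rot":[0,0,0],"fingers":1},{"dp":[0.0513,-0.0388,0.02],"delta_rot":[0,0,0],"fingers":1},{"dp":[0,0,0],"delta_rot":[0,0,0.015],"fingers":1},{"dp":[0,0,0],"delta_rot":[0,0,0],"fingers":1},{"dp":[0,0,0],"delta_rot":[0,0,0],"fingers":1}]'
python3 near.py w7 .033 .047 .407 -.2205 .04;python3 go.py .407 -.2205 .08 77.7
```

```text
.006,.018,.573,-.123,.055 2528 circ [ 574.8 -123.9] 44.9 rect [ 574.3 -123.8] [87.8 88.6] 36.5
t: 7.9
tcp_pos: [0.4061, -0.2201, 0.1681]
tool_rot: [0.107, 0.994, 0.001, -0.001]
force: [0.5, -0.0, -0.6]
finger_gap: 1.005
gripper_force: 0.0
3420 z 0.0401 rect [ 407.7 -221.8] [39.7 40.2] 77.0 circ [ 407.6 -222.1] 27.3
dp/0.5 [-0.0009 -0.0009  0.1771] rows>= 2.1 rot [ 0.0001 -0.0002  0.0002] rows>= 0.0
tcp [ 0.4068 -0.2201  0.1685] q6 -2.1 t 7.95 F [-0.2  0.5  0.1] gap 0.996
```

```bash
python3 -m crank '[{"dp":[-0.001,-0.003,0.05],"delta_rot":[0,0,0],"fingers":1},{"dp":[0,0,0.05],"delta_rot":[0,0,0],"fingers":1},{"dp":[0,0,0.04],"delta_rot":[0,0,0],"fingers":1},{"dp":[0,0,0.025],"delta_rot":[0,0,0],"fingers":1},{"dp":[0,0,0.01],"delta_rot":[0,0,0],"fingers":1},{"dp":[0,0,0],"delta_rot":[0,0,0],"fingers":-1},{"dp":[0,0,0],"delta_rot":[0,0,0],"fingers":-1},{"dp":[0,0,0],"delta_rot":[0,0,0],"fingers":-1},{"dp":[0,0,0],"delta_rot":[0,0,0],"fingers":-1},{"dp":[0,0,0],"delta_rot":[0,0,0],"fingers":-1},{"dp":[0,0,0],"delta_rot":[0,0,0],"fingers":-1},{"dp":[0,0,0],"delta_rot":[0,0,0],"fingers":-1}]' 60
python3 near.py w8 .033 .047 .407 -.2205 .04
```

```text
t: 8.95
tcp_pos: [0.4074, -0.2221, 0.083]
tool_rot: [0.107, 0.994, -0.001, 0.001]
force: [0.7, 1.0, 7.0]
finger_gap: 0.459
gripper_force: 61.6
8820 z 0.0401 rect [ 407.7 -221. ] [66.6 41.5] 78.3 circ [ 401.2 -219.7] 33.3
```

Gripped (gap 0.459, about 40 mm). Lifting and measuring the cube in hand.

```bash
python3 -m crank '[{"dp":[0,0,-0.01],"delta_rot":[0,0,0],"fingers":-1},{"dp":[0,0,-0.03],"delta_rot":[0,0,0],"fingers":-1},{"dp":[0,0,-0.06],"delta_rot":[0,0,0],"fingers":-1},{"dp":[0,0,-0.07],"delta_rot":[0,0,0],"fingers":-1},{"dp":[0,0,-0.05],"delta_rot":[0,0,0],"fingers":-1},{"dp":[0,0,-0.03],"delta_rot":[0,0,0],"fingers":-1},{"dp":[0,0,0],"delta_rot":[0,0,0],"fingers":-1}]' 70
python3 near.py w9 .15 .175 .407 -.221 .045;  python3 go.py .5733 -.1228 .21 83.1
```

```text
t: 9.58
tcp_pos: [0.4076, -0.2225, 0.2098]
tool_rot: [0.107, 0.994, -0.002, 0.003]
force: [0.7, -0.8, -4.7]
finger_gap: 0.455
gripper_force: 71.9
10322 z 0.1667 rect [ 408.2 -221.6] [66.6 41.7] 78.2 circ [ 401.7 -220.2] 33.3
dp/0.5 [-0.2824  0.2649 -0.0033] rows>= 4.6 rot [-0.0003  0.0005 -0.0151] rows>= 0.8
tcp [ 0.4071 -0.222   0.2082] q6 -2.1 t 9.63 F [ 0.8  0.1 -4. ] gap 0.45
```

```bash
python3 -m crank '[{"dp":[-0.0353,0.0331,0],"delta_rot":[0,0,0],"fingers":-1},{"dp":[-0.0353,0.0331,0],"delta_rot":[0,0,0],"fingers":-1},{"dp":[-0.0353,0.0331,0],"delta_rot":[0,0,0],"fingers":-1},{"dp":[-0.0353,0.0331,0],"delta_rot":[0,0,0],"fingers":-1},{"dp":[-0.0353,0.0331,0],"delta_rot":[0,0,0],"fingers":-1},{"dp":[-0.0353,0.0331,0],"delta_rot":[0,0,0],"fingers":-1},{"dp":[-0.0353,0.0331,0],"delta_rot":[0,0,0],"fingers":-1},{"dp":[-0.0353,0.0331,0],"delta_rot":[0,0,0],"fingers":-1},{"dp":[0,0,0],"delta_rot":[0,0,-0.015],"fingers":-1},{"dp":[0,0,0],"delta_rot":[0,0,0],"fingers":-1},{"dp":[0,0,0],"delta_rot":[0,0,0],"fingers":-1}]'
python3 -m crank '[{"dp":[0,0,0.05],"delta_rot":[0,0,0],"fingers":-1},{"dp":[0,0,0.05],"delta_rot":[0,0,0],"fingers":-1},{"dp":[0,0,0.04],"delta_rot":[0,0,0],"fingers":-1},{"dp":[0,0,0.02],"delta_rot":[0,0,0],"fingers":-1},{"dp":[0,0,0],"delta_rot":[0,0,0],"fingers":-1},{"dp":[0,0,0],"delta_rot":[0,0,0],"fingers":-1},{"dp":[0,0,0],"delta_rot":[0,0,0],"fingers":-1}]'
python3 near.py w10 .026 .038 .573 -.123 .055;python3 go.py .5733 -.1228 .114 83.1
```

```text
t: 10.55
tcp_pos: [0.5715, -0.1219, 0.2045]
tool_rot: [0.061, 0.998, 0.001, -0.003]
force: [-0.5, -0.5, -4.2]
finger_gap: 0.454
gripper_force: 71.8
t: 11.13
tcp_pos: [0.5735, -0.1232, 0.1276]
tool_rot: [0.061, 0.998, -0.0, 0.001]
force: [0.5, 0.1, -4.5]
finger_gap: 0.459
gripper_force: 71.8
4021 z 0.032 rect [ 560.1 -120.4] [60.3 34.6] 82.9 circ [ 561.  -120.5] 34.2
dp/0.5 [0.0011 0.0006 0.0281] rows>= 0.3 rot [-0.0001  0.0004 -0.0002] rows>= 0.0
tcp [ 0.5738 -0.1232  0.128 ] q6 -1.85 t 11.18 F [-0.1 -0.6 -4.4] gap 0.455
```

View pics/w10.png

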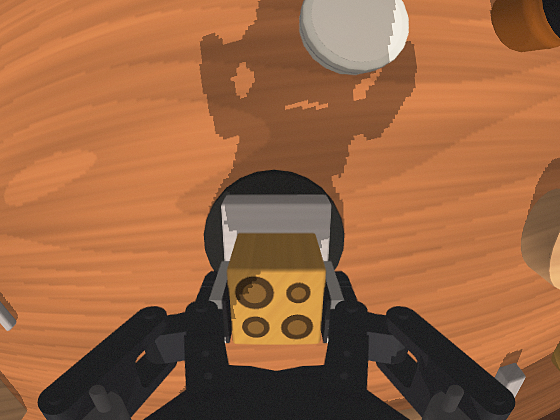

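The cube hangs over the block (front edge at y 195), slightly right of true. Shifting about 1 mm and lowering slowly.

```bash
python3 -m crank '[{"dp":[0.0015,0.002,0.01],"delta_rot":[0,0,0],"fingers":-1},{"dp":[0,0,0.008],"delta_rot":[0,0,0],"fingers":-1},{"dp":[0,0,0.004],"delta_rot":[0,0,0],"fingers":-1},{"dp":[0,0,0.002],"delta_rot":[0,0,0],"fingers":-1},{"dp":[0,0,0.002],"delta_rot":[0,0,0],"fingers":-1},{"dp":[0,0,0],"delta_rot":[0,0,0],"fingers":-1},{"dp":[0,0,0],"delta_rot":[0,0,0],"fingers":-1}]'
```

```text
t: 11.77
tcp_pos: [0.5722, -0.1213, 0.115]
tool_rot: [0.06, 0.998, -0.0, -0.0]
force: [-2.3, 0.9, 5.1]
finger_gap: 0.461
gripper_force: 73.1
```

```bash
python3 -m crank '[{"dp":[0,0,0],"delta_rot":[0,0,0],"fingers":0.2},{"dp":[0,0,0],"delta_rot":[0,0,0],"fingers":0.6},{"dp":[0,0,0],"delta_rot":[0,0,0],"fingers":1},{"dp":[0,0,0],"delta_rot":[0,0,0],"fingers":1},{"dp":[0,0,-0.02],"delta_rot":[0,0,0],"fingers":1},{"dp":[0,0,-0.05],"delta_rot":[0,0,0],"fingers":1},{"dp":[0,0,-0.07],"delta_rot":[0,0,0],"fingers":1},{"dp":[0,0,-0.06],"delta_rot":[0,0,0],"fingers":1},{"dp":[0,0,0],"delta_rot":[0,0,0],"fingers":1},{"dp":[0,0,0],"delta_rot":[0,0,0],"fingers":1},{"dp":[0,0,0],"delta_rot":[0,0,0],"fingers":1}]'
python3 near.py w11 .064 .08 .573 -.123 .055; python3 rel.py w11 .006,.018,.573,-.123,.055 .026,.038,.573,-.123,.05 .034,.045,.602,.115,.045; python3 go.py .436 .0655 .2 83.1
```

```text
t: 12.68
tcp_pos: [0.572, -0.1214, 0.2139]
tool_rot: [0.061, 0.998, 0.0, -0.0]
force: [-0.1, 0.4, -0.2]
finger_gap: 1.004
gripper_force: 0.0
3058 z 0.0721 rect [ 572.2 -120.2] [39.4 39.4] 83.3 circ [ 572.5 -120.1] 27.1
.006,.018,.573,-.123,.055 2195 circ [ 574.9 -123.6] 44.9 rect [ 569. -124.] [77.7 89.2] 2.0
.026,.038,.573,-.123,.05 2012 circ [ 572.8 -122. ] 41.2 rect [ 572.6 -122. ] [59.6 59.4] 83.0
.034,.045,.602,.115,.045 1683 circ [603.  112.8] 38.0 rect [600.3 104.8] [57.3 74.8] 71.1
dp/0.5 [0.3143 0.3379 0.027 ] rows>= 5.5 rot [ 0.0001 -0.0003 -0.0001] rows>= 0.0
tcp [ 0.5716 -0.1212  0.2131] q6 -1.85 t 12.73 F [ 0.1 -0.2 -0. ] gap 0.996
```

View pics/w11.png

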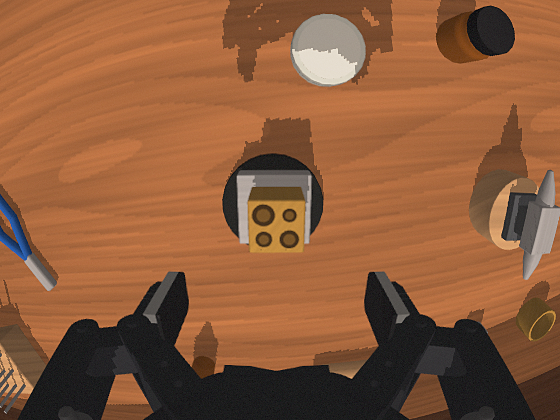

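Cube sits hollows up at (276,226) on the block, offset about 2 mm at most. Now the jar.

```bash
python3 -m crank '[{"dp":[0.0393,0.0422,0.003],"delta_rot":[0,0,0],"fingers":1},{"dp":[0.0393,0.0422,0.003],"delta_rot":[0,0,0],"fingers":1},{"dp":[0.0393,0.0422,0.003],"delta_rot":[0,0,0],"fingers":1},{"dp":[0.0393,0.0422,0.003],"delta_rot":[0,0,0],"fingers":1},{"dp":[0.0393,0.0422,0.003],"delta_rot":[0,0,0],"fingers":1},{"dp":[0.0393,0.0422,0.003],"delta_rot":[0,0,0],"fingers":1},{"dp":[0.0393,0.0422,0.003],"delta_rot":[0,0,0],"fingers":1},{"dp":[0.0393,0.0422,0.003],"delta_rot":[0,0,0],"fingers":1},{"dp":[0,0,0],"delta_rot":[0,0,0],"fingers":1},{"dp":[0,0,0],"delta_rot":[0,0,0],"fingers":1},{"dp":[0,0,0],"delta_rot":[0,0,0],"fingers":1}]'
python3 near.py w12 .064 .076 .436 .065 .035; python3 go.py .436 .0655 .096 83.1
```

```text
t: 13.65
tcp_pos: [0.4371, 0.0649, 0.2012]
tool_rot: [0.06, 0.998, -0.0, -0.0]
force: [0.4, -1.0, -0.2]
finger_gap: 1.008
gripper_force: 0.0
2544 z 0.07 rect [436.9  64.8] [38.4 38.8] 54.6 circ [436.9  65. ] 19.8
dp/0.5 [0.0036 0.0016 0.2108] rows>= 2.5 rot [-0.      0.0001 -0.0002] rows>= 0.0
tcp [0.4376 0.0645 0.2014] q6 -1.56 t 13.7 F [-1.  -0.4  0.2] gap 1.001
```

```bash
python3 -m crank '[{"dp":[0.001,0.001,0.06],"delta_rot":[0,0,0],"fingers":1},{"dp":[0,0,0.06],"delta_rot":[0,0,0],"fingers":1},{"dp":[0,0,0.05],"delta_rot":[0,0,0],"fingers":1},{"dp":[0,0,0.03],"delta_rot":[0,0,0],"fingers":1},{"dp":[0,0,0.01],"delta_rot":[0,0,0],"fingers":1},{"dp":[0,0,0],"delta_rot":[0,0,0],"fingers":0.3},{"dp":[0,0,0],"delta_rot":[0,0,0],"fingers":0},{"dp":[0,0,0],"delta_rot":[0,0,0],"fingers":-0.5},{"dp":[0,0,0],"delta_rot":[0,0,0],"fingers":-1},{"dp":[0,0,0],"delta_rot":[0,0,0],"fingers":-1},{"dp":[0,0,0],"delta_rot":[0,0,0],"fingers":-1}]' 30
python3 -m crank '[{"dp":[0,0,-0.01],"delta_rot":[0,0,0],"fingers":-1},{"dp":[0,0,-0.03],"delta_rot":[0,0,0],"fingers":-1},{"dp":[0,0,-0.06],"delta_rot":[0,0,0],"fingers":-1},{"dp":[0,0,-0.07],"delta_rot":[0,0,0],"fingers":-1},{"dp":[0,0,-0.05],"delta_rot":[0,0,0],"fingers":-1},{"dp":[0,0,-0.02],"delta_rot":[0,0,0],"fingers":-1},{"dp":[0,0,0],"delta_rot":[0,0,0],"fingers":-1},{"dp":[0,0,0],"delta_rot":[0,0,0],"fingers":-1}]' 30
python3 near.py w13 .17 .2 .437 .065 .04; python3 go.py .588 -.004 .215 83.1
```

```text
t: 14.62
tcp_pos: [0.4371, 0.0654, 0.0979]
tool_rot: [0.06, 0.998, -0.0, 0.001]
force: [-0.1, -2.1, 7.2]
finger_gap: 0.499
gripper_force: 30.7
t: 15.28
tcp_pos: [0.4361, 0.0657, 0.2174]
tool_rot: [0.06, 0.998, 0.0, 0.001]
force: [0.0, 0.6, -0.7]
finger_gap: 0.497
gripper_force: 31.0
11751 z 0.1893 rect [436.1  66.4] [40.6 76.9] 5.8 circ [436.1  65.1] 39.8
dp/0.5 [-0.3193 -0.1017  0.0029] rows>= 4.0 rot [ 0.     -0.0001 -0.0001] rows>= 0.0
tcp [0.4357 0.0657 0.2166] q6 -1.55 t 15.33 F [-0.1  0.4 -1.1] gap 0.495
```

View pics/w13.png

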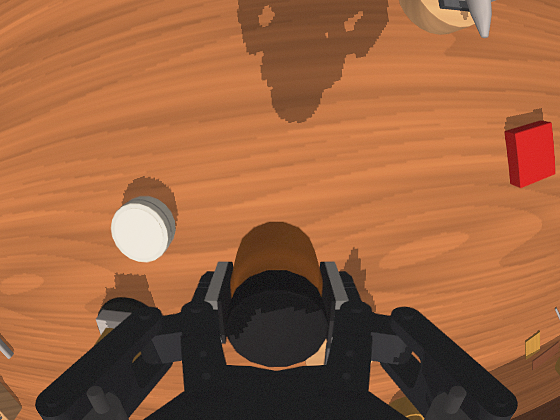

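The jar is held upright at (277,290). Carrying it to the midpoint.

```bash
python3 -m crank '[{"dp":[-0.0399,-0.0127,0],"delta_rot":[0,0,0],"fingers":-1},{"dp":[-0.0399,-0.0127,0],"delta_rot":[0,0,0],"fingers":-1},{"dp":[-0.0399,-0.0127,0],"delta_rot":[0,0,0],"fingers":-1},{"dp":[-0.0399,-0.0127,0],"delta_rot":[0,0,0],"fingers":-1},{"dp":[-0.0399,-0.0127,0],"delta_rot":[0,0,0],"fingers":-1},{"dp":[-0.0399,-0.0127,0],"delta_rot":[0,0,0],"fingers":-1},{"dp":[-0.0399,-0.0127,0],"delta_rot":[0,0,0],"fingers":-1},{"dp":[-0.0399,-0.0127,0],"delta_rot":[0,0,0],"fingers":-1},{"dp":[0,0,0],"delta_rot":[0,0,0],"fingers":-1},{"dp":[0,0,0],"delta_rot":[0,0,0],"fingers":-1},{"dp":[0,0,0],"delta_rot":[0,0,0],"fingers":-1}]'
python3 go.py .5878 -.0042 .0985 83.1
```

```text
t: 16.25
tcp_pos: [0.5869, -0.0037, 0.2149]
tool_rot: [0.061, 0.998, 0.0, -0.003]
force: [0.4, -0.8, -1.4]
finger_gap: 0.495
gripper_force: 31.0
dp/0.5 [-0.0031 -0.0008  0.2327] rows>= 2.8 rot [ 0.0001 -0.0008 -0.0001] rows>= 0.0
tcp [ 0.5869 -0.0037  0.2149] q6 -1.65 t 16.25 F [ 0.4 -0.8 -1.4] gap 0.495
```

```bash
python3 -m crank '[{"dp":[0,0,0.06],"delta_rot":[0,0,0],"fingers":-1},{"dp":[0,0,0.06],"delta_rot":[0,0,0],"fingers":-1},{"dp":[0,0,0.05],"delta_rot":[0,0,0],"fingers":-1},{"dp":[0,0,0.03],"delta_rot":[0,0,0],"fingers":-1},{"dp":[0,0,0.016],"delta_rot":[0,0,0],"fingers":-1},{"dp":[0,0,0],"delta_rot":[0,0,0],"fingers":-1},{"dp":[0,0,0],"delta_rot":[0,0,0],"fingers":-1},{"dp":[0,0,0],"delta_rot":[0,0,0],"fingers":-1}]'
python3 go.py .5878 -.0042 .0985 83.1
```

```text
t: 16.92
tcp_pos: [0.589, -0.004, 0.1098]
tool_rot: [0.06, 0.998, -0.0, 0.001]
force: [-1.5, 0.5, -0.6]
finger_gap: 0.498
gripper_force: 31.0
dp/0.5 [ 0.0025 -0.0006  0.0227] rows>= 0.3 rot [-0.      0.0003 -0.0001] rows>= 0.0
tcp [ 0.589  -0.004   0.1098] q6 -1.65 t 16.92 F [-1.5  0.5 -0.6] gap 0.498
```

```bash
python3 -m crank '[{"dp":[0.002,0,0.01],"delta_rot":[0,0,0],"fingers":-1},{"dp":[0,0,0.006],"delta_rot":[0,0,0],"fingers":-1},{"dp":[0,0,0.004],"delta_rot":[0,0,0],"fingers":-1},{"dp":[0,0,0.002],"delta_rot":[0,0,0],"fingers":-1},{"dp":[0,0,0.002],"delta_rot":[0,0,0],"fingers":-1},{"dp":[0,0,0],"delta_rot":[0,0,0],"fingers":-1},{"dp":[0,0,0],"delta_rot":[0,0,0],"fingers":-1}]'
```

```text
t: 17.5
tcp_pos: [0.5876, -0.004, 0.098]
tool_rot: [0.06, 0.998, -0.0, 0.0]
force: [-1.4, -0.3, 5.6]
finger_gap: 0.498
gripper_force: 31.7
```

```bash
python3 -m crank '[{"dp":[0,0,0],"delta_rot":[0,0,0],"fingers":0.2},{"dp":[0,0,0],"delta_rot":[0,0,0],"fingers":0.6},{"dp":[0,0,0],"delta_rot":[0,0,0],"fingers":1},{"dp":[0,0,0],"delta_rot":[0,0,0],"fingers":1},{"dp":[0,0,-0.03],"delta_rot":[0,0,0],"fingers":1},{"dp":[0,0,-0.06],"delta_rot":[0,0,0],"fingers":1},{"dp":[0,0,-0.07],"delta_rot":[0,0,0],"fingers":1},{"dp":[0,0,-0.06],"delta_rot":[0,0,0],"fingers":1},{"dp":[0,0,0],"delta_rot":[0,0,0],"fingers":1},{"dp":[0,0,0],"delta_rot":[0,0,0],"fingers":1}]'
python3 near.py w14 .064 .076 .588 -.004 .035;python3 rel.py w14 .034,.045,.602,.115,.045; python3 go.py .446 -.062 .18 83.1
```

```text
t: 18.33
tcp_pos: [0.5887, -0.0042, 0.2087]
tool_rot: [0.06, 0.998, -0.0, 0.002]
force: [-0.3, -0.2, -0.6]
finger_gap: 1.004
gripper_force: 0.0
2405 z 0.07 rect [587.4  -3.2] [38.2 38.7] 83.0 circ [587.5  -3.3] 19.7
.034,.045,.602,.115,.045 2311 circ [603.1 113.7] 38.0 rect [598.7 107.5] [59.8 73.6] 49.7
dp/0.5 [ 0.267  -0.1494  0.054 ] rows>= 3.7 rot [-0.      0.0001 -0.0001] rows>= 0.0
tcp [ 0.5875 -0.004   0.2071] q6 -1.65 t 18.38 F [-0.1 -0.6  0.7] gap 0.998
```

```bash
python3 -m crank '[{"dp":[0.0445,-0.0249,0],"delta_rot":[0,0,0],"fingers":1},{"dp":[0.0445,-0.0249,0],"delta_rot":[0,0,0],"fingers":1},{"dp":[0.0445,-0.0249,0],"delta_rot":[0,0,0],"fingers":1},{"dp":[0.0445,-0.0249,0.01],"delta_rot":[0,0,0],"fingers":1},{"dp":[0.0445,-0.0249,0.02],"delta_rot":[0,0,0],"fingers":1},{"dp":[0.0445,-0.0249,0.024],"delta_rot":[0,0,0],"fingers":1},{"dp":[0,0,0],"delta_rot":[0,0,0],"fingers":1},{"dp":[0,0,0],"delta_rot":[0,0,0],"fingers":1},{"dp":[0,0,0],"delta_rot":[0,0,0],"fingers":1}]'
python3 near.py w15 .02 .032 .446 -.062 .045; python3 go.py .446 -.062 .076 83.1
```

```text
t: 19.13
tcp_pos: [0.4465, -0.0622, 0.1791]
tool_rot: [0.061, 0.998, 0.0, -0.0]
force: [-0.1, 0.4, 0.5]
finger_gap: 0.997
gripper_force: 0.0
4755 z 0.0263 rect [447.7 -63.3] [58.4 58.5] 27.7 circ [447.6 -63.3] 29.9
dp/0.5 [2.600e-03 1.000e-04 2.069e-01] rows>= 2.5 rot [-0.      0.0001 -0.0001] rows>= 0.0
tcp [ 0.4472 -0.0622  0.1795] q6 -1.84 t 19.18 F [ 1.1 -0.2 -0.2] gap 1.002
```

```bash
python3 -m crank '[{"dp":[0,-0.001,0.06],"delta_rot":[0,0,0],"fingers":1},{"dp":[0,0,0.06],"delta_rot":[0,0,0],"fingers":1},{"dp":[0,0,0.05],"delta_rot":[0,0,0],"fingers":1},{"dp":[0,0,0.026],"delta_rot":[0,0,0],"fingers":1},{"dp":[0,0,0.01],"delta_rot":[0,0,0],"fingers":1},{"dp":[0,0,0],"delta_rot":[0,0,0],"fingers":0.6},{"dp":[0,0,0],"delta_rot":[0,0,0],"fingers":0.3},{"dp":[0,0,0],"delta_rot":[0,0,0],"fingers":0},{"dp":[0,0,0],"delta_rot":[0,0,0],"fingers":-1},{"dp":[0,0,0],"delta_rot":[0,0,0],"fingers":-1},{"dp":[0,0,0],"delta_rot":[0,0,0],"fingers":-1}]' 30
python3 -m crank '[{"dp":[0,0,-0.01],"delta_rot":[0,0,0],"fingers":-1},{"dp":[0,0,-0.04],"delta_rot":[0,0,0],"fingers":-1},{"dp":[0,0,-0.07],"delta_rot":[0,0,0],"fingers":-1},{"dp":[0,0,-0.07],"delta_rot":[0,0,0],"fingers":-1},{"dp":[0,0,-0.07],"delta_rot":[0,0,0],"fingers":-1},{"dp":[0,0,-0.05],"delta_rot":[0,0,0],"fingers":-1},{"dp":[0,0,-0.02],"delta_rot":[0,0,0],"fingers":-1},{"dp":[0,0,0],"delta_rot":[0,0,0],"fingers":-1},{"dp":[0,0,0],"delta_rot":[0,0,0],"fingers":-1}]' 30
python3 near.py w16 .17 .21 .447 -.062 .05; python3 go.py .6164 .2342 .24 83.1
```

```text
t: 20.1
tcp_pos: [0.4465, -0.0627, 0.0776]
tool_rot: [0.06, 0.998, -0.0, 0.001]
force: [0.1, 0.6, 3.3]
finger_gap: 0.687
gripper_force: 32.6
t: 20.85
tcp_pos: [0.4458, -0.0624, 0.2424]
tool_rot: [0.061, 0.998, -0.0, 0.001]
force: [-0.3, 0.2, -0.9]
finger_gap: 0.685
gripper_force: 32.8
15855 z 0.1911 rect [442.8 -58.8] [62.9 67.9] 32.3 circ [439.4 -60.6] 43.2
dp/0.5 [-0.2679  0.63    0.003 ] rows>= 8.2 rot [ 0.     -0.0001 -0.0001] rows>= 0.0
tcp [ 0.4453 -0.0623  0.2416] q6 -1.84 t 20.9 F [ 0.4  0.4 -1.2] gap 0.69
```

View pics/w16.png

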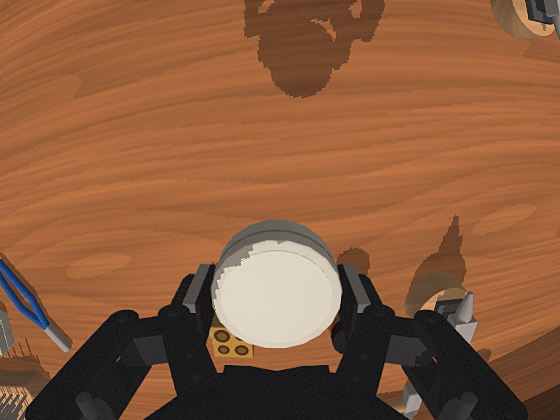

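Tin held level, lid up, at (277,290). It goes over the anvil (clearance about 80 mm) to the far side.

```bash
python3 -m crank '[{"dp":[-0.0268,0.063,0],"delta_rot":[0,0,0],"fingers":-1},{"dp":[-0.0268,0.063,0],"delta_rot":[0,0,0],"fingers":-1},{"dp":[-0.0268,0.063,0],"delta_rot":[0,0,0],"fingers":-1},{"dp":[-0.0268,0.063,0],"delta_rot":[0,0,0],"fingers":-1},{"dp":[-0.0268,0.063,0],"delta_rot":[0,0,0],"fingers":-1},{"dp":[-0.0268,0.063,0],"delta_rot":[0,0,0],"fingers":-1},{"dp":[-0.0268,0.063,0],"delta_rot":[0,0,0],"fingers":-1},{"dp":[-0.0268,0.063,0],"delta_rot":[0,0,0],"fingers":-1},{"dp":[-0.0268,0.063,0],"delta_rot":[0,0,0],"fingers":-1},{"dp":[-0.0268,0.063,0],"delta_rot":[0,0,0],"fingers":-1},{"dp":[0,0,0],"delta_rot":[0,0,0],"fingers":-1},{"dp":[0,0,0],"delta_rot":[0,0,0],"fingers":-1}]'
python3 -m crank '[{"dp":[0,0,0.06],"delta_rot":[0,0,0],"fingers":-1},{"dp":[0,0,0.06],"delta_rot":[0,0,0],"fingers":-1},{"dp":[0,0,0.06],"delta_rot":[0,0,0],"fingers":-1},{"dp":[0,0,0.05],"delta_rot":[0,0,0],"fingers":-1},{"dp":[0,0,0.03],"delta_rot":[0,0,0],"fingers":-1},{"dp":[0,0,0.02],"delta_rot":[0,0,0],"fingers":-1},{"dp":[0,0,0],"delta_rot":[0,0,0],"fingers":-1},{"dp":[0,0,0],"delta_rot":[0,0,0],"fingers":-1},{"dp":[0,0,0],"delta_rot":[0,0,0],"fingers":-1}]'
python3 go.py .6164 .2342 .0785 83.1
```

```text
t: 21.9
tcp_pos: [0.6165, 0.2354, 0.2388]
tool_rot: [0.059, 0.998, -0.001, -0.002]
force: [-1.1, -0.2, -1.6]
finger_gap: 0.687
gripper_force: 32.9
t: 22.65
tcp_pos: [0.6176, 0.2336, 0.1027]
tool_rot: [0.061, 0.998, 0.0, 0.001]
force: [0.5, 0.2, -0.2]
finger_gap: 0.69
gripper_force: 33.0
dp/0.5 [0.0027 0.0008 0.0485] rows>= 0.6 rot [ 0.0001  0.0002 -0.0002] rows>= 0.0
tcp [0.6176 0.2336 0.1027] q6 -1.26 t 22.65 F [ 0.5  0.2 -0.2] gap 0.69
```

```bash
python3 -m crank '[{"dp":[0.002,0.001,0.02],"delta_rot":[0,0,0],"fingers":-1},{"dp":[0,0,0.014],"delta_rot":[0,0,0],"fingers":-1},{"dp":[0,0,0.008],"delta_rot":[0,0,0],"fingers":-1},{"dp":[0,0,0.004],"delta_rot":[0,0,0],"fingers":-1},{"dp":[0,0,0.002],"delta_rot":[0,0,0],"fingers":-1},{"dp":[0,0,0.002],"delta_rot":[0,0,0],"fingers":-1},{"dp":[0,0,0],"delta_rot":[0,0,0],"fingers":-1},{"dp":[0,0,0],"delta_rot":[0,0,0],"fingers":-1}]'
```

```text
t: 23.32
tcp_pos: [0.6156, 0.2346, 0.0777]
tool_rot: [0.06, 0.998, -0.0, -0.001]
force: [-4.0, -0.5, 5.8]
finger_gap: 0.693
gripper_force: 33.5
```

Contact. Release, rise and back away towards the base so the top camera sees everything.

```bash
python3 -m crank '[{"dp":[0,0,0],"delta_rot":[0,0,0],"fingers":0.6},{"dp":[0,0,0],"delta_rot":[0,0,0],"fingers":0.9},{"dp":[0,0,0],"delta_rot":[0,0,0],"fingers":1},{"dp":[0,0,0],"delta_rot":[0,0,0],"fingers":1},{"dp":[0,0,-0.03],"delta_rot":[0,0,0],"fingers":1},{"dp":[0,0,-0.06],"delta_rot":[0,0,0],"fingers":1},{"dp":[0,0,-0.07],"delta_rot":[0,0,0],"fingers":1},{"dp":[0,0,-0.07],"delta_rot":[0,0,0],"fingers":1},{"dp":[0,0,-0.07],"delta_rot":[0,0,0],"fingers":1},{"dp":[0,0,0],"delta_rot":[0,0,0],"fingers":1}]'
python3 near.py w17 .02 .032 .6164 .234 .045
python3 -m crank '[{"dp":[0,0.06,-0.03],"delta_rot":[0,0,0],"fingers":1},{"dp":[0.03,0.06,-0.03],"delta_rot":[0,0,0],"fingers":1},{"dp":[0.04,0.06,0],"delta_rot":[0,0,0],"fingers":1},{"dp":[0.05,0.06,0],"delta_rot":[0,0,0],"fingers":1},{"dp":[0.06,0.05,0],"delta_rot":[0,0,0],"fingers":1},{"dp":[0.06,0.05,0],"delta_rot":[0,0,0],"fingers":1},{"dp":[0.06,0.05,0],"delta_rot":[0,0,0],"fingers":1},{"dp":[0.06,0.05,0],"delta_rot":[0,0,0],"fingers":1},{"dp":[0.06,0.05,0],"delta_rot":[0,0,0],"fingers":1},{"dp":[0.06,0.05,0],"delta_rot":[0,0,0],"fingers":1},{"dp":[0,0,0],"delta_rot":[0,0,0],"fingers":1}]'
python3 - <<'E'
from h import *
snap('top','top1')
E
python3 rel.py top1 .006,.018,.573,-.123,.055 .026,.038,.573,-.123,.05 .064,.08,.573,-.122,.035 .06,.08,.588,-.004,.03 .034,.045,.602,.115,.045 .05,.1,.602,.115,.06 .02,.033,.616,.234,.05 .01,.1,.764,-.23,.04 .025,.045,.775,.214,.04
```

```text
t: 24.15
tcp_pos: [0.6202, 0.2356, 0.2362]
tool_rot: [0.06, 0.998, 0.002, 0.008]
force: [0.9, -0.4, 0.3]
finger_gap: 1.004
gripper_force: 0.0
3325 z 0.0264 rect [616.5 235.7] [57.7 58.9] 82.7 circ [616.6 235.3] 29.9
t: 25.12
tcp_pos: [0.4041, 0.536, 0.2562]
tool_rot: [0.057, 0.998, 0.001, -0.002]
force: [0.2, -0.4, 1.0]
finger_gap: 0.998
gripper_force: 0.0
.006,.018,.573,-.123,.055 509 circ [ 573.8 -122.8] 45.1 rect [ 573.6 -123.2] [86.6 89.1] 2.6
.026,.038,.573,-.123,.05 338 circ [ 571.4 -121.5] 41.0 rect [ 571.5 -120.8] [60.7 60. ] 83.1
.064,.08,.573,-.122,.035 408 circ [ 571.1 -119.2] 27.0 rect [ 571.2 -119.3] [40.4 40.4] 83.1
.06,.08,.588,-.004,.03 316 circ [585.8  -2.5] 20.1 rect [586.4  -2.1] [38.2 39.1] 74.7
.034,.045,.602,.115,.045 514 circ [601.6 115.3] 37.8 rect [601.2 115.3] [74.6 72.5] 85.9
.05,.1,.602,.115,.06 576 circ [601.7 114.3] 52.0 rect [601.8 115.1] [ 35.5 103.9] 83.4
.02,.033,.616,.234,.05 642 circ [615.1 235.2] 30.5 rect [615.  235.9] [58.3 57.5] 46.0
.01,.1,.764,-.23,.04 245 circ [ 764.5 -230.4] 13.7 rect [ 762.5 -228.4] [26.  21.5] 34.0
.025,.045,.775,.214,.04 195 circ [774.  213.7] 26.0 rect [773.8 213.7] [50.3 50.8] 5.2
```

View pics/top1.png

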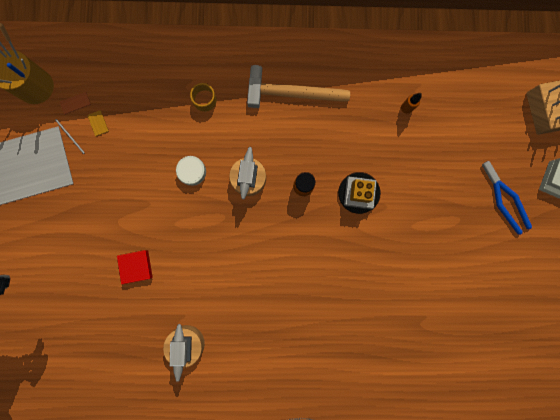

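The top view shows the row tin (190,170), anvil (247,175), jar (305,183), pad with block and cube (360,193), evenly spaced. Every error is within a few mm. The hammer, dropper and collar are where they were.

```bash
python3 -c "
from station import manip
print(manip.sign_off())"
```

```text
the job is handed in; nothing more can be done
None
```

The job is handed in at about 25 s: the steel block is on the pad about 3 mm off centre, and the cube is on the block, hollows up, about 2 mm off (4–5 mm from the pad's centre). The jar and tin are in line with the anvil to about 2 mm; the dropper and collar measured unmoved and the hammer looks unmoved.

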